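Lock the watch holder head into the timing stand

ROBOT

A 6-joint arm with a two-finger parallel gripper is mounted at the origin on the work surface. World frame = base frame: x ahead of the robot, y to its left, z up, the work surface at z = 0. Lengths are in m, angles in rad, forces in N, time in s.
With the tool pointing down it reaches from about 0.4 to 0.825 m from the base axis. Payload 7 kg.
Tool frame: the origin (TCP) lies between the finger pads; the fingertips stand 8 mm ahead of it and the grasp point (between the pads) lies 11 mm behind it (arm.finger_overhang is the distance from the TCP to the fingertips, in m); z points along the fingers, y is the line along which they close (so a half turn about z gives the same grasp; the last joint's range is limited). The gripper opens to 88 mm and grips with 3 to 60 N. Pads are 19 mm wide; open, the fingers measure 130 mm over their backs; the gripper's body (78 mm by 193 mm) begins 47 mm behind the grasp point.
Start: joints at [-0.908, 0.359, 0.012, 0, -1.224, -0.288], TCP at [0.247, -0.628, 0.235] pointing down, gripper open.
Joint ranges: [-3.07, 3.07], [-1.43, 2.12], [-1.02, 1.25], [-3.03, 1.67], [-3.05, -0], [-3.03, 3.03]. Speed limits (rad/s): [2.39, 2.39, 3.01, 3.14, 3.14, 3.14].

INTERFACE

Orientations are given as [roll, pitch, yaw] about the fixed x, y, z axes, in that order (R = Rz(yaw) Ry(pitch) Rx(roll)).
In Python, from station import arm gives the robot as it stands.
- The arm moves only by the tool move_arm, never from a script. Its argument "rows" is text: rows parted by semicolons, each of 7 numbers parted by spaces: the turn, a rotation vector about the tool's x, y, z in degrees, then the shift along the tool's x, y, z in m, then the finger opening in m, from 0 to 0.0876. A call has 1 to 8 rows; each row shifts and turns the commanded pose from where the row before left it, along the tool's axes as they then stand; what a row does not reach is not made up. A row lasts 1/8 s, in which the tool goes at most 62.5 mm and 10.7 degrees, less where a joint would pass 70% of its speed; a pose out of reach is approached as far as the arm can. A call is refused whole if a number of a shift passes 0.0625 or a number of a turn 10.7, either way. A call with a gripper value outside its range is refused whole. The fingers move at their own pace and stop on an object; "squeeze" is the grip in N (left out, the last holds). Time passes only in rows, so rows that do not move let the fingers close. It gives the time, the measured TCP pose, the force, the opening and the grip force at its end, in the units of the state.
- arm.get_state(): the state, without advancing time (a new reading comes with each control period).
- arm.grab_frame(name): name is "scene" or "top" or "wrist"; returns (picture, depth): 384x512x3 uint8, blue, green, red; 384x512 float32, m along the optical axis (not along the pixel's ray), 0 where there is no reading.
- arm.camera_model(name): a dict with "mtx" (3x3 intrinsics, pixels), "k1" (the pictures are not rectified: a ray, as slopes to the right and down, at radius r is drawn at 1 + k1 r^2 times it, then the intrinsics apply), "camera_from_world" (4x4, takes a point from world to camera coordinates); the wrist camera has in their place "mount" (4x4, takes a point from camera to tool coordinates, whose origin is the TCP and whose axes are the flange's). Camera axes: x right, y down, z forward; pixel columns grow to the right and rows downward; lengths in m; the calibration is good to about 2 mm. A picture is of the moment at which its call begins: read the wrist's pose just before it. camera_model takes no time and is no camera call.
- arm.job_done(): hands the job in; it is judged then, once.
The state is a dict: "t": time; "q": joint angles; "qd": joint speeds; "joint_efforts": joint torques, N m; "eef_pos": TCP position; "ee_rot": TCP orientation; "force": force on the tool from outside, world axes, zero at the start; "moment": the same for the moment, N m; "width": finger opening in m; "gripper_force": force on a finger pad.
Only numpy, scipy, OpenCV 4.12 (cv2) and the standard library are available. Lean on these libraries where they do the work, as an engineer would, in place of code of your own. Each camera call takes 0.05 s, during which the arm holds its last target. There are 200 camera calls.

TASK

Fit the watch holder head to the timing stand: let its two lugs down through the gaps of the bayonet collar until it hangs on the ledge inside, then twist it clockwise (seen from above) while pressing lightly until you feel the lugs drop into the locking notches, and let go. Feel for the notches and work gently: do not jam the lugs or turn on hard once they have dropped, and leave the jar, loupe and parts tray where they are.

Things in the scene. Friction and masses are not known exactly. Their poses are not given: they have to be found in the camera images.
- head_grip (a point): Loose watch holder head, standing upright; this point is on its axis, 50 mm above its underside, in the middle of its grip block. z up along the head. The beige plastic grip block, 24 mm (x) by 40 mm (y), reaches from 30 to 66 mm above the underside; grasp it across the 24 mm, fingers closing along x. A half turn of the head makes no difference. 0.15 to 0.3 kg.
- head_foot (a point): Centre of the head's flat underside, 50 mm below head_grip, same axes. Here is an aluminium hub, 44 mm in diameter and 30 mm high, with two steel lugs at its very bottom, pointing to +y and -y (along the grip block): they reach 32 mm from the axis, are 10 mm wide (x) and 7 mm thick, undersides level with this point.
- stand: Timing stand, fixed to the bench; origin at the centre of its underside, z up. Beige base 110 mm (x) by 120 mm (y), 12 mm thick, with an aluminium drum 80 mm in diameter (69 mm inside) in its middle, 54.5 mm high: the bayonet collar.
- collar (a point): Centre of the drum's top face, same axes as the stand. The top is a roof 5 mm thick with a round bore 48 mm in diameter and two opposite gaps 14 mm wide, towards +y and -y, for the lugs: the head enters with its y axis along this y axis, either way round. Once turned away from the gaps, the lugs are held under the roof.
- ledge (a point): On the collar's axis, 14.5 mm below its top: height of the steel ledge ring (bore 50 mm) on which the lugs come to rest. It is sprung: it stays up under about 6 N, then gives 1 mm per 1.5 N, 3 mm at most, then is hard. A force of 25 N between head and stand is too much; a jammed turn shows as a moment about the axis, the lugs bearing at about 29 mm radius.
- notch_floor (a point): On the collar's axis, 6 mm below the ledge: height of the floors of two opposite notches in the ledge, each about 2 mm wider than the lug on either side, hidden by the roof, 35 to 80 degrees clockwise (seen from above) of the gaps. Where exactly is unknown and must be felt: pressed lightly on, the head loses its support there, can go 6 mm down, and the notch sides stop its turning.
- jar: Bystander: small glass jar with a white cap, 48 mm in diameter, 50 mm high; origin at the centre of its underside.
- loupe: Bystander: black eye loupe, 36 mm in diameter at the foot, 30 mm high; origin at the centre of its underside.
- parts_tray: Bystander: shallow aluminium parts tray, 70 x 90 mm, 18 mm high; origin at the centre of its underside.
Not all that is in view belongs to the job. Leave any yellow look-alike of the part that bears head_grip alone.

How it is judged:
On the way, in this order (a step that is already met when the one before it is completed fails the run):
1. the head hangs in the collar, its lugs on the ledge under the roof (z of head_foot in the frame of collar between -0.0183 and -0.0115 m and horizontal distance between head_foot and collar below 0.005 m and angle between head_foot's own z axis and vertical below 0.12 rad), for 0.2 s.
2. twisted until the lugs have dropped into the notches (z of head_foot in the frame of collar below -0.0188 m and horizontal distance between head_foot and collar below 0.005 m and angle between the y axis of head_foot and the y axis of collar, either way round above 0.5 rad), for 0.2 s.
At the end, for the whole second after the job is handed in: The head sits upright (within 0.1 rad) and at rest in the collar, its axis within 5 mm of the collar's, turned more than 0.5 rad from the gaps, with its lugs down in the notches (underside at least 18.8 mm below the collar's top face), released (all of step 2 and angle between head_foot's own z axis and vertical below 0.1 rad and linear speed of head below 0.02 m/s); the robot touches nothing.
It fails at once if the head is pressed or jammed in the stand with more than 25 N (contact force between head and stand above 25 N).
It fails at once if a bystander is moved by more than 20 mm (distance of any of jar, loupe, parts_tray from where it was at the start of the episode above 0.02 m).
It also fails if it takes over 64 s, if anything falls off the work surface, if the arm or the gripper's body presses on something with over 40 N, if the wrist force passes 120 N, or if a joint passes its speed limit or range.

## Working session

There is one attempt and no reset: what is moved stays moved. The work goes in short steps, Python scripts to look and compute and a tool call to move; the robot and the scene stay as the last step left them, time stands still between calls to the robot, and variables do not carry over. Pictures are saved under pics/ and viewed, at most 10 in all, crops included, and the job is handed in when it is done.

Besides the shell and the picture viewer there is one more tool, called by a JSON object that holds its "api" and its "payload", one argument or row to a line. move_arm: Moves the arm, as the interface text tells. Its arguments: {"type":"object","properties":{"rows":{"type":"string"},"squeeze":{"type":"number"}},"required":["rows"]}

```bash
mkdir -p pics; ls
python3 - <<'E'
from station import arm
import cv2,numpy as np
s=arm.get_state();print(s)
for n in("top","scene"):
    p,d=arm.grab_frame(n);cv2.imwrite(f"pics/{n}0.png",p);np.save(f"{n}0.npy",d);print(n,arm.camera_model(n))
print(arm.camera_model("wrist"))
E
```

```text
pics
{'t': 0.0, 'q': array([-9.07902212e-01,  3.59388154e-01,  1.10645484e-02, -3.67266586e-04,
       -1.22408742e+00, -2.88115207e-01]), 'qd': array([ 0.00108582, -0.00096104,  0.00159174, -0.00045301, -0.00172904,
        0.00095619]), 'joint_efforts': array([-1.07551332e-03, -5.82717419e+01,  2.93057352e+01,  6.99748412e+00,
        6.76450931e-03, -1.60525137e-04]), 'eef_pos': array([ 0.24691382, -0.62771018,  0.23362124]), 'ee_rot': array([ 3.13994640e+00, -1.27832654e-04, -2.76693872e+00]), 'force': array([-0.45313062,  0.21826546,  0.49672213]), 'moment': array([-0.02083599, -0.01878181, -0.00924752]), 'gripper_force': 0.0, 'width': 0.08742742415539337}
top {'mtx': array([[431.19854499,   0.        , 253.11254733],
       [  0.        , 431.19854499, 195.95557963],
       [  0.        ,   0.        ,   1.        ]]), 'k1': 0.039543067231943896, 'camera_from_world': array([[-0.00431597, -0.99947473,  0.03211901, -0.01155774],
       [-0.98571794, -0.00115514, -0.16840074,  0.53167943],
       [ 0.16834938, -0.03238709, -0.98519519,  0.80759992],
       [ 0.        ,  0.       
[... 336 characters left out ...]
359112 , -0.8159456 , -0.24070331],
       [-0.81607001, -0.01497073, -0.57775914,  1.32659379],
       [ 0.        ,  0.        ,  0.        ,  1.        ]])}
{'mtx': array([[298.06819699,   0.        , 252.15973034],
       [  0.        , 298.06819699, 191.69977769],
       [  0.        ,   0.        ,   1.        ]]), 'k1': -0.0624915075309234, 'mount': array([[-3.22508056e-04, -9.69104229e-01, -2.46651354e-01,
         6.63466696e-02],
       [ 9.99999927e-01, -3.63183876e-04,  1.19419569e-04,
        -4.57113073e-04],
       [-2.05309804e-04, -2.46651297e-01,  9.69104275e-01,
        -1.49422574e-01],
       [ 0.00000000e+00,  0.00000000e+00,  0.00000000e+00,
         1.00000000e+00]])}
```

View pics/top0.png

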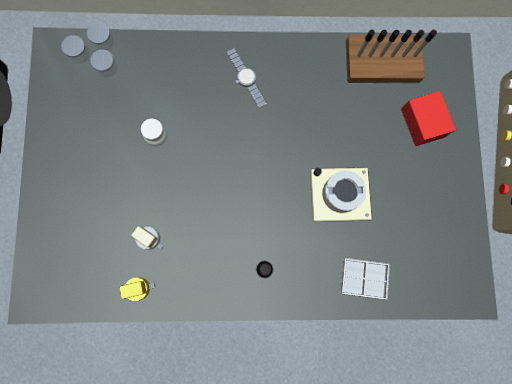

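View pics/scene0.png

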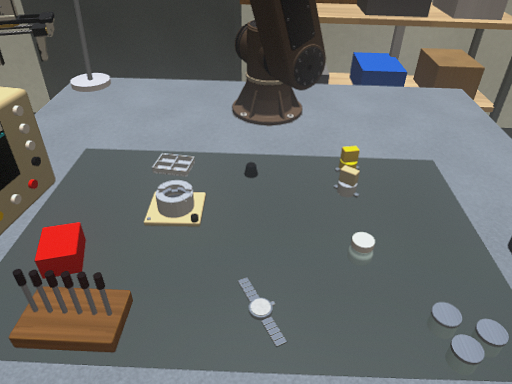

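Top view: the beige-block head is at (145,238) and a yellow look-alike is at (134,289). The beige one is the head, since yellow ones are to be left alone. The stand is at (345,191), the jar at (152,130), the loupe at (265,269) and the tray at (366,279). I'll confirm with a crop and measure.

```bash
cat > h.py <<'E'
from station import arm
import cv2,numpy as np
from scipy.spatial.transform import Rotation as R
def cw(n,s=None):
    m=arm.camera_model(n)
    if n!="wrist": return m,np.linalg.inv(m["camera_from_world"])
    T=np.eye(4);T[:3,:3]=R.from_euler('xyz',s["ee_rot"]).as_matrix();T[:3,3]=s["eef_pos"]
    return m,T@m["mount"]
def ray(n,u,v,s=None):
    m,T=cw(n,s);K=m["mtx"];k=m["k1"]
    xd=np.array([(u-K[0,2])/K[0,0],(v-K[1,2])/K[1,1]]);x=xd.copy()
    for _ in range(20): x=xd/(1+k*(x@x))
    return T[:3,3],T[:3,:3]@np.array([x[0],x[1],1])
def onz(n,u,v,z,s=None):
    o,r=ray(n,u,v,s);return o+r*(z-o[2])/r[2]
def ond(n,u,v,d,s=None):
    o,r=ray(n,u,v,s);return o+r*d
E
python3 - <<'E'
from h import *
p=cv2.imread("pics/top0.png")
a=cv2.resize(p[205:305,100:190],None,fx=4.4,fy=5.9,interpolation=2)
a=cv2.resize(p[210:310,100:180],(400,500),interpolation=cv2.INTER_CUBIC)
b=cv2.resize(p[155:235,305:385],(400,400),interpolation=cv2.INTER_CUBIC)
b=cv2.copyMakeBorder(b,0,100,0,0,0)
cv2.imwrite("pics/c0.png",np.hstack([a,b]))
d=np.load("top0.npy")
for n,u,v in[("head",144,237),("stand",345,191),("roof",329,191),("base",318,215),("jar",152,130),("loupe",265,269),("tray",366,279),("yel",133,289)]:
    print(n,ond("top",u,v,d[v,u]).round(4))
E
```

```text
head [0.4498 0.1939 0.0649]
stand [ 0.5461 -0.2013  0.0225]
roof [ 0.5434 -0.1654  0.0368]
base [ 0.4981 -0.1467  0.0102]
jar [0.664  0.1891 0.0507]
loupe [ 0.3893 -0.0355  0.0311]
tray [ 0.3693 -0.2369  0.0179]
yel [0.3545 0.2101 0.0643]
```

View pics/c0.png

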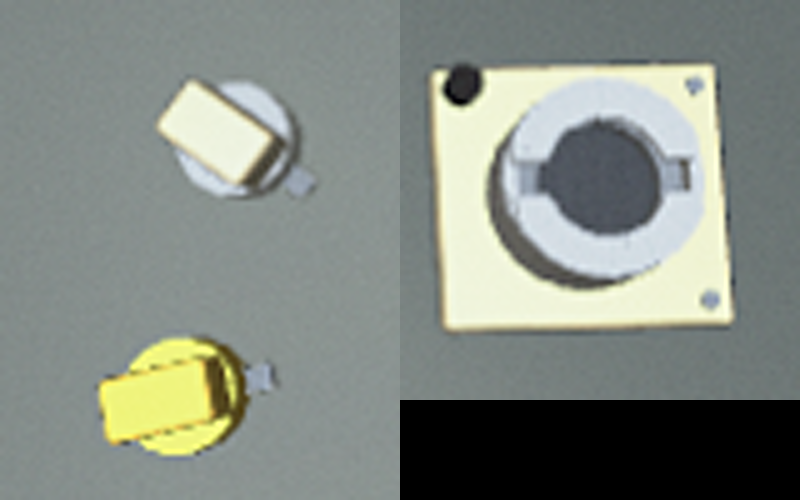

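Confirmed: the beige block on an aluminium hub is at crop (217,133), and the all-yellow copy is at (165,400). The collar centre is about crop (604,178), with gaps at left (533,178) and right (677,174).

Run:
```python
from h import *
c=[(192,80),(276,140),(240,185),(158,128)]
P=np.array([onz("top",100+(x+.5)/5-.5,210+(y+.5)/5-.5,.066) for x,y in c])
print(P.round(4),P.mean(0),[np.linalg.norm(P[i]-P[i-1]).round(4) for i in range(4)])
y=P[1]-P[0]+P[2]-P[3];print("block dir deg",np.degrees(np.arctan2(y[1],y[0])))
f=lambda x,y,z:onz("top",305+(x-400+.5)/5-.5,155+(y+.5)/5-.5,z)
print("collar",f(604,178,.0545))
for a,b in[((502,178),(705,178)),((604,78),(604,278)),((533,178),(677,174))]:
    A=f(*a,.0545);B=f(*b,.0545);print((A+B)/2,np.linalg.norm(A-B),np.degrees(np.arctan2(*(A-B)[[1,0]])))
A=[f(*q,.012) for q in[(432,68),(714,66),(734,324),(445,330)]]
print(np.mean(A,0),[np.linalg.norm(A[i]-A[i-1]).round(4) for i in range(4)],[np.degrees(np.arctan2(*(A[i]-A[i-1])[[1,0]])).round(1) for i in range(4)])
```

```text
[[0.4712 0.2056 0.066 ]
 [0.4485 0.1735 0.066 ]
 [0.4317 0.1862 0.066 ]
 [0.4532 0.2175 0.066 ]] [0.45114271 0.19570751 0.066     ] [np.float64(0.0216), np.float64(0.0393), np.float64(0.021), np.float64(0.0379)]
block dir deg -124.8482804363588
collar [ 0.5418079  -0.19414094  0.0545    ]
[ 0.54180666 -0.1939575   0.0545    ] 0.08032850860478855 90.07946091770586
[ 0.54212508 -0.1941383   0.0545    ] 0.08022998333984269 -2.311154856741486
[ 0.54261028 -0.19458083  0.0545    ] 0.05708350508135736 91.69013598417501
[ 0.54222571 -0.19508048  0.012     ] [np.float64(0.1099), np.float64(0.1183), np.float64(0.1085), np.float64(0.1189)] [np.float64(1.2), np.float64(-89.5), np.float64(-178.5), np.float64(91.2)]
```

{"api": "move_arm", "payload": {
  "rows": "0 0 -8.4 0 0 0 0.0876; 0 0 -8.4 0 0 0 0.0876; 0 0 -8.4 0 0 0 0.0876; 0 0 -8.4 0 0 0 0.0876; 0 0 0 0 0 0 0.0876"
}}

```text
t: 0.72
eef_pos: [0.247, -0.6279, 0.2341]
ee_rot: [3.141, 0.0, -2.181]
force: [0.0, -0.5, -0.2]
width: 0.0876
gripper_force: 0.0
```

```bash
cat >> h.py <<'E'
def go(x,y,z,yaw=None):
    "shift in tool axes to target, turn left about tool z (deg)"
    s=arm.get_state();T=R.from_euler('xyz',s["ee_rot"])
    d=T.inv().apply(np.array([x,y,z])-s["eef_pos"])
    e=None
    if yaw is not None:
        t=R.from_euler('xyz',[np.pi,0,np.radians(yaw)]); e=np.degrees((T.inv()*t).as_rotvec()).round(2)
    print("pos",s["eef_pos"].round(4),"rot",np.degrees(s["ee_rot"]).round(2),"q",s["q"].round(2),"shift",d.round(4),"turn",e,"F",s["force"].round(2),"M",s["moment"].round(3),"w",s["width"],"g",s["gripper_force"],"t",s["t"])
E
python3 -c "
from h import *
go(.42,-.35,.2,-125);go(.451,.1957,.17,-125)"
```

```text
pos [ 0.247  -0.6279  0.2341] rot [ 1.7996e+02  2.0000e-02 -1.2498e+02] q [-0.91  0.36  0.01 -0.   -1.22  0.3 ] shift [-0.3269  0.0176  0.0342] turn [0.04 0.02 0.02] F [ 0.02 -0.46 -0.24] M [0.044 0.101 0.055] w 0.08760845765699145 g 0.0 t 0.725
pos [ 0.247  -0.6279  0.2341] rot [ 1.7996e+02  2.0000e-02 -1.2498e+02] q [-0.91  0.36  0.01 -0.   -1.22  0.3 ] shift [-0.7917  0.305   0.0646] turn [0.04 0.02 0.02] F [ 0.02 -0.46 -0.24] M [0.044 0.101 0.055] w 0.08760845765699145 g 0.0 t 0.725
```

{"api": "move_arm", "payload": {
  "rows": "0 0 0 -0.0545 0.003 0.004 0.0876; 0 0 0 -0.0545 0.003 0.004 0.0876; 0 0 0 -0.0545 0.003 0.004 0.0876; 0 0 0 -0.0545 0.003 0.004 0.0876; 0 0 0 -0.0545 0.003 0.004 0.0876; 0 0 0 -0.0545 0.003 0.004 0.0876; 0 0 0 -0.05 0.03 0.004 0.0876; 0 0 0 -0.05 0.03 0.004 0.0876"
}}

```text
t: 1.72
eef_pos: [0.4277, -0.2316, 0.2022]
ee_rot: [3.141, -0.0, -2.185]
force: [0.5, 0.9, 0.6]
width: 0.0876
gripper_force: 0.0
```

{"api": "move_arm", "payload": {
  "rows": "0 0 0 -0.05 0.03 0.004 0.0876; 0 0 0 -0.05 0.03 0.004 0.0876; 0 0 0 -0.05 0.03 0.004 0.0876; 0 0 0 -0.05 0.03 0.004 0.0876; 0 0 0 -0.05 0.03 0.004 0.0876; 0 0 0 -0.03 0.03 0.004 0.0876; 0 0 0 0 0 0 0.0876; 0 0 0 0 0 0 0.0876"
}}

```text
t: 2.72
eef_pos: [0.4401, 0.0991, 0.1785]
ee_rot: [3.141, -0.0, -2.182]
force: [0.2, 0.4, -0.3]
width: 0.0878
gripper_force: 0.0
```

```bash
python3 -c "
from h import *
go(.451,.1957,.17,-125)
p,d=arm.grab_frame('wrist');cv2.imwrite('pics/w0.png',p);np.save('w0.npy',d)"
```

```text
pos [0.4401 0.0991 0.1785] rot [ 1.7999e+02 -2.0000e-02 -1.2500e+02] q [ 0.66  0.03 -0.54 -0.   -1.   -1.27] shift [-0.0853  0.0465  0.0085] turn [ 0.01 -0.02  0.  ] F [ 0.22  0.45 -0.31] M [-0.007 -0.008 -0.014] w 0.08779018720591221 g 0.0 t 2.725
```

View pics/w0.png

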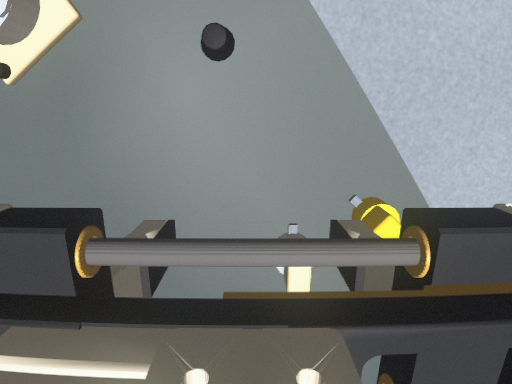

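Wrist view: head at about (297,265) with its near lug tip at (292,224), the look-alike at (378,215). I'll check the lug tip against the top-view measurement.

```bash
python3 -c "
from h import *
s=arm.get_state()
print(onz('wrist',292.5,224,.007,s), 'expect',.451+.032*np.cos(np.radians(-125)),.1957+.032*np.sin(np.radians(-125)))
for u in(287,298): print(onz('wrist',u,226,.007,s))
for u in (286,311):print(onz('wrist',u,267,.066,s))
"
```

```text
[0.4332152  0.16879604 0.007     ] expect 0.4326455540367665 0.16948713458275227
[0.43971323 0.16720187 0.007     ]
[0.42937294 0.17448618 0.007     ]
[0.45696898 0.1796629  0.066     ]
[0.43701985 0.19381918 0.066     ]
```

{"api": "move_arm", "payload": {
  "rows": "0 0 0 -0.043 0.0235 0 0.06; 0 0 0 -0.0423 0.023 0.0085 0.06; 0 0 0 0 0 0.04 0.06; 0 0 0 0 0 0.04 0.06; 0 0 0 0 0 0.025 0.06; 0 0 0 0 0 0.0157 0.06; 0 0 0 0 0 0 0.06; 0 0 0 0 0 0 0.06"
}}

```text
t: 3.78
eef_pos: [0.4517, 0.1954, 0.0501]
ee_rot: [-3.141, 0.001, -2.182]
force: [-0.7, 1.0, -0.2]
width: 0.06
gripper_force: 0.0
```

```bash
python3 -c "
from h import *
go(.451,.1957,.043,-125)"
```

```text
pos [0.4517 0.1954 0.0501] rot [-1.7998e+02  5.0000e-02 -1.2501e+02] q [ 0.81  0.27 -0.62  0.   -0.68 -1.42] shift [0.0002 0.0007 0.0071] turn [-0.02  0.05 -0.01] F [-0.7   0.97 -0.16] M [0.094 0.041 0.01 ] w 0.059969225670768504 g 0.0 t 3.775
```

{"api": "move_arm", "payload": {
  "rows": "0 0 0 0 0.0005 0.007 0.06; 0 0 0 0 0 0 0.06; 0 0 0 0 0 0 0.02; 0 0 0 0 0 0 0.02; 0 0 0 0 0 0 0.02; 0 0 0 0 0 0 0.02; 0 0 0 0 0 0 0.02; 0 0 0 0 0 0 0.02",
  "squeeze": 35
}}

```text
t: 4.78
eef_pos: [0.4507, 0.1961, 0.0424]
ee_rot: [-3.142, 0.0, -2.18]
force: [0.5, -0.5, 0.9]
width: 0.024
gripper_force: 35.0
```

{"api": "move_arm", "payload": {
  "rows": "0 0 0 0 0 0 0.015; 0 0 0 0 0 0 0.015"
}}

```text
t: 5.03
eef_pos: [0.4507, 0.1961, 0.0424]
ee_rot: [-3.142, 0.0, -2.18]
force: [0.5, 1.1, 1.3]
width: 0.0236
gripper_force: 35.0
```

```bash
python3 -c "
from h import *
go(.451,.1957,.043,-125)"
```

```text
pos [0.4507 0.1961 0.0424] rot [-180.      0.   -124.93] q [ 0.81  0.28 -0.63  0.   -0.67 -1.42] shift [ 0.0001 -0.0005 -0.0006] turn [-0.    0.    0.07] F [0.46 1.09 1.31] M [ 0.002 -0.136  0.029] w 0.02360678088478679 g 34.99302685260773 t 5.025
```

{"api": "move_arm", "payload": {
  "rows": "0 0 0 0 0 -0.03 0.015; 0 0 0 0 0 -0.04 0.015; 0 0 0 0 0 -0.04 0.015; 0 0 -9 0 0 0 0.015; 0 0 -9 0 0 0 0.015; 0 0 -9 0 0 0 0.015; 0 0 -9 0 0 0 0.015; 0 0 0 0 0 0 0.015"
}}

```text
t: 6.02
eef_pos: [0.4501, 0.1958, 0.1519]
ee_rot: [3.14, -0.001, -1.553]
force: [0.4, 0.1, -2.5]
width: 0.024
gripper_force: 35.0
```

```bash
python3 -c "
from h import *
go(.542,-.1945,.15,-89)"
```

```text
pos [0.4501 0.1958 0.1519] rot [ 1.7994e+02 -3.0000e-02 -8.9000e+01] q [ 0.81  0.13 -0.5  -0.   -0.94 -0.79] shift [ 0.3918 -0.0851  0.002 ] turn [ 0.06 -0.03  0.  ] F [ 0.36  0.08 -2.52] M [ 0.01   0.113 -0.082] w 0.02395224474883012 g 34.99001920223236 t 6.025
```

{"api": "move_arm", "payload": {
  "rows": "0 0 0 0.056 -0.0122 0 0.015; 0 0 0 0.056 -0.0122 0 0.015; 0 0 0 0.056 -0.0122 0 0.015; 0 0 0 0.056 -0.0122 0 0.015; 0 0 0 0.056 -0.0122 0 0.015; 0 0 0 0.056 -0.0122 0 0.015; 0 0 0 0.056 -0.0122 0 0.015; 0 0 0 0 0 0 0.015"
}}

```text
t: 7.02
eef_pos: [0.5432, -0.1978, 0.1513]
ee_rot: [3.14, -0.0, -1.561]
force: [-1.0, -0.9, -3.5]
width: 0.0238
gripper_force: 35.0
```

{"api": "move_arm", "payload": {
  "rows": "0 0 0 0 0 0 0.015; 0 0 0 0 0 0 0.015; 0 0 0 0 0 0 0.015"
}}

```text
t: 7.4
eef_pos: [0.5434, -0.1932, 0.1526]
ee_rot: [-3.141, 0.0, -1.551]
force: [0.8, 0.5, -4.1]
width: 0.0243
gripper_force: 35.0
```

```bash
python3 -c "
from h import *
go(.542,-.1945,.12,-89)
out=[]
for n in('top','scene','wrist'):
  p,d=arm.grab_frame(n);cv2.imwrite('pics/%s1.png'%n,p);np.save(n+'1.npy',d)
  if n=='top': out.append(cv2.resize(p[145:245,295:395],(400,400),interpolation=2))
  if n=='scene': out.append(cv2.resize(p[140:240,125:225],(400,400),interpolation=2))
cv2.imwrite('pics/c1.png',np.hstack(out))"
```

```text
pos [ 0.5434 -0.1932  0.1526] rot [-1.7998e+02  1.0000e-02 -8.8870e+01] q [-0.    0.27 -0.32 -0.   -0.98  0.02] shift [0.0013 0.0015 0.0326] turn [-0.02  0.01  0.13] F [ 0.78  0.45 -4.12] M [ 0.018  0.074 -0.046] w 0.024307915232220437 g 34.99150335788727 t 7.4
```

View pics/c1.png

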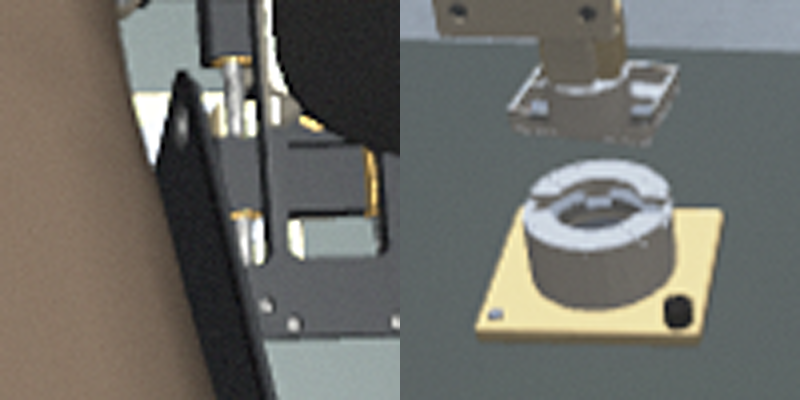

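View pics/wrist1.png

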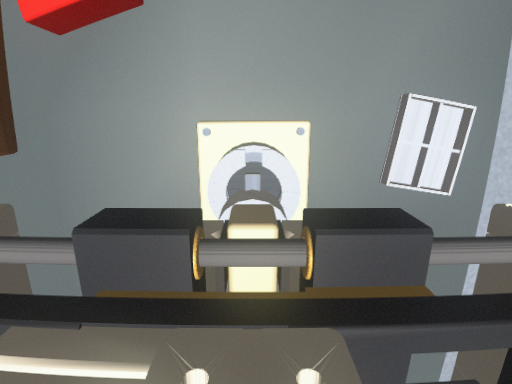

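Wrist view: collar centred near u=254, its far gap at (254,153), and the head's lug at (252,182) in front of it. A crop will give finer numbers.

```bash
python3 -c "
import cv2
p=cv2.imread('pics/wrist1.png')
cv2.imwrite('pics/c2.png',cv2.resize(p[115:215,195:315],(720,600),interpolation=cv2.INTER_CUBIC))"
```

```text
(no output)
```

View pics/c2.png

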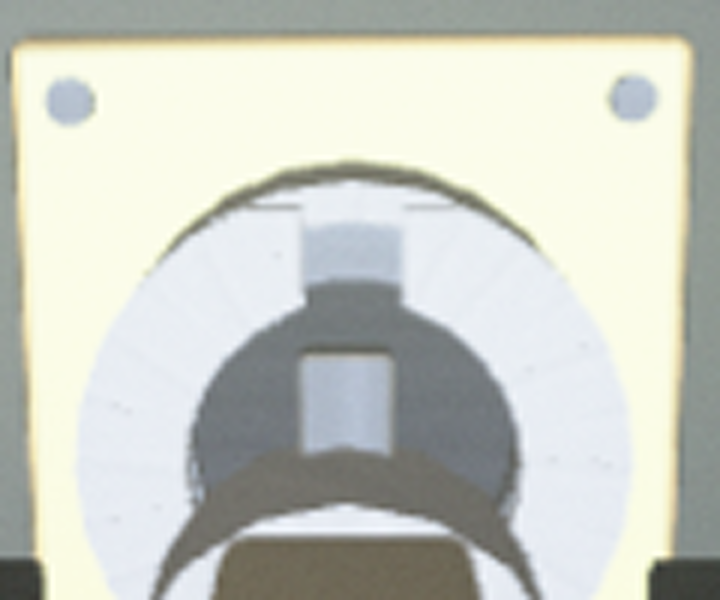

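```bash
python3 -c "
from h import *
s=arm.get_state()
f=lambda x,y,z:onz('wrist',195+(x+.5)/6-.5,115+(y+.5)/6-.5,z,s)
zl=s['eef_pos'][2]-.0424+.007
def pr(n,*q):
  q=[f(*a) for a in q];print(n,np.mean(q,0).round(4),np.linalg.norm(q[0]-q[-1]).round(4))
pr('gap',(301,250,.0545),(404,250,.0545))
pr('gap2',(301,250,.0545),(404,290,.0545))
pr('drumLR',(78,450,.0545),(632,450,.0545))
pr('drumTop(y=c-.04)',(352,180,.0545))
pr('bore LR',(190,440,.0545),(519,440,.0545))
pr('base edge(y=c-.06)',(12,42,.012),(692,42,.012))
A,B=f(12,44,.012),f(692,40,.012);print(np.degrees(np.arctan2(*(A-B)[[1,0]])))
A,B=f(70,101,.012),f(633,97,.012);print('screws',(A+B)/2,np.degrees(np.arctan2(*(A-B)[[1,0]])))
pr('lug',(299,400,zl),(393,400,zl))
pr('lugtip (y=h-.032)',(346,355,zl))
A=f(299,360,zl);B=f(301,450,zl);print('lug side',np.degrees(np.arctan2(*(B-A)[[1,0]])))
A=f(302,220,.0545);B=f(306,300,.0545);print('gap side',np.degrees(np.arctan2(*(B-A)[[1,0]])))
print('tcp',s['eef_pos'])
"
```

```text
gap [ 0.543  -0.2275  0.0545] 0.0143
gap2 [ 0.543  -0.2247  0.0545] 0.0154
drumLR [ 0.5421 -0.1989  0.0545] 0.0791
drumTop(y=c-.04) [ 0.5433 -0.2372  0.0545] 0.0
bore LR [ 0.5422 -0.2004  0.0545] 0.0469
base edge(y=c-.06) [ 0.5435 -0.2552  0.012 ] 0.108
1.4437599498033138
screws [ 0.54345886 -0.24619848  0.012     ] 1.5152433724163468
lug [ 0.5437 -0.2198  0.1172] 0.0099
lugtip (y=h-.032) [ 0.5438 -0.2247  0.1172] 0.0
lug side 91.99710426678148
gap side 93.64800977706342
tcp [ 0.54348519 -0.19355299  0.15261256]
```

```bash
python3 -c "
from h import *
go(.5424,-.1963,.102,-88.7)"
```

```text
pos [ 0.5435 -0.1936  0.1526] rot [-179.98   -0.    -88.88] q [-0.    0.27 -0.32 -0.   -0.98  0.02] shift [0.0027 0.0012 0.0506] turn [-0.02 -0.   -0.18] F [ 0.47  0.48 -2.21] M [ 0.003  0.121 -0.018] w 0.02443784404944999 g 34.99122440814972 t 7.55
```

{"api": "move_arm", "payload": {
  "rows": "0 0 -0.2 0.0027 0.0012 0.01 0.015; 0 0 0 0 0 0.015 0.015; 0 0 0 0 0 0.015 0.015; 0 0 0 0 0 0.0106 0.015; 0 0 0 0 0 0 0.015; 0 0 0 0 0 0 0.015; 0 0 0 0 0 0 0.015"
}}

```text
t: 8.43
eef_pos: [0.5426, -0.197, 0.1023]
ee_rot: [-3.141, -0.0, -1.548]
force: [-0.6, -0.1, -2.2]
width: 0.024
gripper_force: 35.0
```

```bash
python3 -c "
from h import *
go(.5424,-.1963,.102,-88.7)
p,d=arm.grab_frame('wrist');cv2.imwrite('pics/wrist2.png',p)
cv2.imwrite('pics/c3.png',cv2.resize(p[115:215,195:315],(720,600),interpolation=cv2.INTER_CUBIC))"
```

```text
pos [ 0.5426 -0.197   0.1023] rot [-1.7994e+02 -1.0000e-02 -8.8720e+01] q [-0.01  0.32 -0.38  0.   -0.87  0.03] shift [-0.0007  0.0002  0.0003] turn [-0.06 -0.01 -0.02] F [-0.57 -0.09 -2.24] M [0.019 0.123 0.05 ] w 0.024040921827449036 g 34.99134063720703 t 8.425
```

View pics/c3.png

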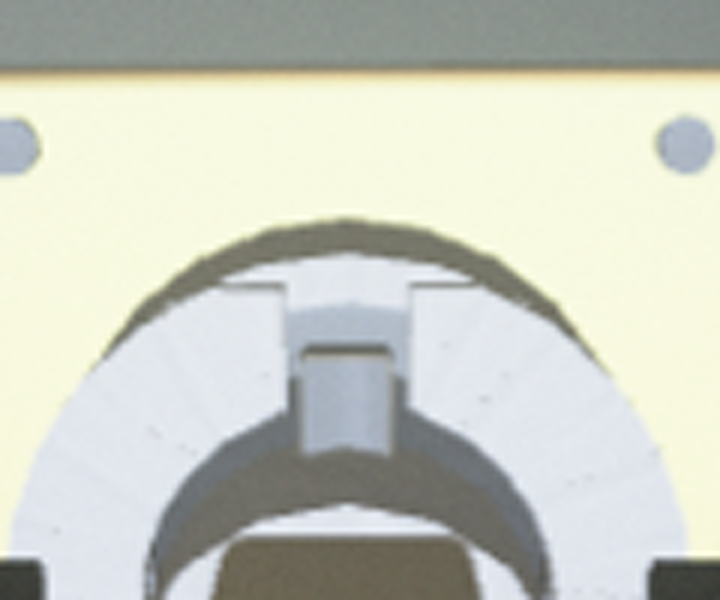

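```bash
python3 -c "
from h import *
s=arm.get_state()
f=lambda x,y,z:onz('wrist',195+(x+.5)/6-.5,115+(y+.5)/6-.5,z,s)
z=s['eef_pos'][2]-.0424
print('drum edge',f(348,255,.0545),'rim inner',f(348,305,.0545),'lug tip',f(347,356,z+.007),f(347,347,z),'bench edge',f(348,75,.012))
print('gap',(f(286,350,.0545)+f(410,350,.0545))/2,'lug',(f(301,400,z+.007)+f(393,400,z+.007))/2)
print('bore',f(152,560,.0545),f(548,560,.0545), s['eef_pos'])
"
```

```text
drum edge [ 0.54301915 -0.2369807   0.0545    ] rim inner [ 0.54289436 -0.23139336  0.0545    ] lug tip [ 0.54292116 -0.22799815  0.06693295] [ 0.54291868 -0.22765368  0.05993295] bench edge [ 0.5434309  -0.25505612  0.012     ]
gap [ 0.54278097 -0.22630332  0.0545    ] lug [ 0.54281635 -0.22327094  0.06693295]
bore [ 0.56486845 -0.20117433  0.0545    ] [ 0.51913654 -0.2022023   0.0545    ] [ 0.54257353 -0.1969881   0.10233295]
```

Lug (301–393) sits centred in the gap (286–410), and the radial offset is ≤1 mm. I'll lower it gently.

{"api": "move_arm", "payload": {
  "rows": "0 0 0 0.0005 0 0 0.015; 0 0 0 0 0 0.002 0.015; 0 0 0 0 0 0.002 0.015; 0 0 0 0 0 0.002 0.015; 0 0 0 0 0 0.002 0.015; 0 0 0 0 0 0 0.015"
}}

```text
t: 9.22
eef_pos: [0.542, -0.1974, 0.0935]
ee_rot: [3.141, 0.0, -1.549]
force: [-0.9, 0.6, -2.2]
width: 0.0238
gripper_force: 35.0
```

{"api": "move_arm", "payload": {
  "rows": "0 0 0 0 0 0.002 0.015; 0 0 0 0 0 0.002 0.015; 0 0 0 0 0 0.002 0.015; 0 0 0 0 0 0.0015 0.015; 0 0 0 0 0 0 0.015"
}}

```text
t: 9.85
eef_pos: [0.5421, -0.1975, 0.0861]
ee_rot: [3.141, 0.0, -1.549]
force: [0.4, -0.3, -2.9]
width: 0.0236
gripper_force: 35.0
```

Foot at about 0.0437, with the ledge expected at 0.040. I'll feel for it in 1 mm steps.

{"api": "move_arm", "payload": {
  "rows": "0 0 0 0 0 0.001 0.015; 0 0 0 0 0 0.001 0.015; 0 0 0 0 0 0.001 0.015; 0 0 0 0 0 0 0.015"
}}

```text
t: 10.35
eef_pos: [0.5421, -0.1975, 0.0832]
ee_rot: [3.141, 0.0, -1.549]
force: [0.6, -0.2, -2.3]
width: 0.0245
gripper_force: 35.0
```

```bash
python3 -c "
from h import *
go(.542,-.1975,.0824,-88.7)"
```

```text
pos [ 0.5421 -0.1975  0.0832] rot [179.99   0.   -88.73] q [-0.01  0.34 -0.4  -0.   -0.83  0.03] shift [0.     0.0001 0.0008] turn [ 0.01  0.   -0.03] F [ 0.59 -0.23 -2.28] M [-0.01   0.125  0.046] w 0.02451113392827294 g 34.991299510002136 t 10.35
```

{"api": "move_arm", "payload": {
  "rows": "0 0 0 0 0 0.0005 0.015; 0 0 0 0 0 0.0005 0.015; 0 0 0 0 0 0 0.015"
}}

```text
t: 10.72
eef_pos: [0.5423, -0.1974, 0.0824]
ee_rot: [-3.141, -0.0, -1.548]
force: [-0.8, 0.2, -0.7]
width: 0.0238
gripper_force: 35.0
```

{"api": "move_arm", "payload": {
  "rows": "0 0 0 0 0 0.0005 0.015; 0 0 0 0 0 0 0.015; 0 0 0 0 0 0 0.015"
}}

```text
t: 11.1
eef_pos: [0.5423, -0.1975, 0.082]
ee_rot: [-3.141, -0.0, -1.548]
force: [-1.0, -0.4, 3.0]
width: 0.0239
gripper_force: 35.0
```

Seated on the ledge (about 5.7 N). I'll add light preload and twist clockwise; the first 28° has no notches.

{"api": "move_arm", "payload": {
  "rows": "0 0 0 0 0 0.0004 0.015; 0 0 3 0 0 0.0004 0.015; 0 0 3 0 0 0 0.015; 0 0 3 0 0 0 0.015; 0 0 3 0 0 0 0.015; 0 0 0 0 0 0 0.015"
}}

```text
t: 11.85
eef_pos: [0.543, -0.1976, 0.0814]
ee_rot: [-3.14, -0.0, -1.757]
force: [0.6, -0.3, 3.4]
width: 0.0241
gripper_force: 35.0
```

```bash
python3 -c "
from h import *
go(.5423,-.1975,.082,-88.7)"
```

```text
pos [ 0.543  -0.1976  0.0814] rot [-179.91   -0.   -100.69] q [-0.01  0.34 -0.4   0.   -0.83 -0.18] shift [ 0.0001  0.0007 -0.0006] turn [-9.000e-02 -1.000e-02 -1.199e+01] F [ 0.57 -0.26  3.39] M [-0.024 -0.064 -0.063] w 0.02413545926728552 g 34.99587893486023 t 11.85
```

{"api": "move_arm", "payload": {
  "rows": "0 0 3 0 0 0.0005 0.015; 0 0 3 0 0 0 0.015; 0 0 3 0 0 0 0.015; 0 0 3 0 0 0 0.015; 0 0 3 0 0 0 0.015; 0 0 0 0 0 0 0.015"
}}

```text
t: 12.6
eef_pos: [0.5427, -0.1976, 0.0808]
ee_rot: [-3.141, 0.0, -2.018]
force: [0.6, 0.0, 4.9]
width: 0.0241
gripper_force: 35.0
```

```bash
python3 -c "
from h import *
go(.5423,-.1975,.082,-88.7)"
```

```text
pos [ 0.5427 -0.1976  0.0808] rot [-1.7994e+02  1.0000e-02 -1.1564e+02] q [-0.01  0.34 -0.4   0.   -0.83 -0.44] shift [ 0.0001  0.0004 -0.0012] turn [ -0.06   0.   -26.94] F [0.56 0.03 4.9 ] M [-0.044 -0.032 -0.032] w 0.024148655790180284 g 34.996258020401 t 12.6
```

{"api": "move_arm", "payload": {
  "rows": "0 0 2 0 0 0 0.015; 0 0 2 0 0 0 0.015; 0 0 0 0 0 0 0.015"
}}

```text
t: 12.98
eef_pos: [0.5425, -0.1975, 0.0806]
ee_rot: [-3.141, 0.0, -2.09]
force: [0.7, -0.0, 4.7]
width: 0.0238
gripper_force: 35.0
```

{"api": "move_arm", "payload": {
  "rows": "0 0 2 0 0 0 0.015; 0 0 2 0 0 0 0.015; 0 0 0 0 0 0 0.015"
}}

```text
t: 13.35
eef_pos: [0.5423, -0.1974, 0.0805]
ee_rot: [-3.142, 0.0, -2.16]
force: [0.8, 0.4, 3.8]
width: 0.0239
gripper_force: 35.0
```

{"api": "move_arm", "payload": {
  "rows": "0 0 2 0 0 0.0002 0.015; 0 0 2 0 0 0 0.015; 0 0 0 0 0 0 0.015"
}}

```text
t: 13.72
eef_pos: [0.5421, -0.1975, 0.0803]
ee_rot: [3.141, -0.0, -2.231]
force: [-0.5, -0.3, 4.9]
width: 0.024
gripper_force: 35.0
```

{"api": "move_arm", "payload": {
  "rows": "0 0 2 0 0 0 0.015; 0 0 2 0 0 0 0.015; 0 0 0 0 0 0 0.015"
}}

```text
t: 14.1
eef_pos: [0.542, -0.1974, 0.0802]
ee_rot: [3.141, -0.0, -2.301]
force: [0.3, 0.2, 5.4]
width: 0.0235
gripper_force: 35.0
```

{"api": "move_arm", "payload": {
  "rows": "0 0 2 0 0 0 0.015; 0 0 2 0 0 0 0.015; 0 0 0 0 0 0 0.015"
}}

```text
t: 14.48
eef_pos: [0.542, -0.1974, 0.0802]
ee_rot: [3.141, -0.0, -2.371]
force: [0.4, 0.4, 4.7]
width: 0.0241
gripper_force: 35.0
```

{"api": "move_arm", "payload": {
  "rows": "0 0 2 0 0 0 0.015; 0 0 2 0 0 0 0.015; 0 0 0 0 0 0 0.015"
}}

```text
t: 14.85
eef_pos: [0.5419, -0.1974, 0.0802]
ee_rot: [3.141, -0.0, -2.44]
force: [-0.4, 0.7, 5.2]
width: 0.0241
gripper_force: 35.0
```

{"api": "move_arm", "payload": {
  "rows": "0 0 2 0 0 0 0.015; 0 0 2 0 0 0 0.015; 0 0 0 0 0 0 0.015"
}}

```text
t: 15.22
eef_pos: [0.5419, -0.1974, 0.0802]
ee_rot: [3.141, -0.0, -2.51]
force: [-0.7, 0.2, 5.3]
width: 0.0238
gripper_force: 35.0
```

{"api": "move_arm", "payload": {
  "rows": "0 0 2 0 0 0 0.015; 0 0 2 0 0 0 0.015; 0 0 0 0 0 0 0.015"
}}

```text
t: 15.6
eef_pos: [0.5419, -0.1975, 0.0802]
ee_rot: [3.141, -0.0, -2.58]
force: [0.4, -0.2, 6.6]
width: 0.024
gripper_force: 35.0
```

{"api": "move_arm", "payload": {
  "rows": "0 0 2 0 0 0 0.015; 0 0 2 0 0 0 0.015; 0 0 0 0 0 0 0.015"
}}

```text
t: 15.98
eef_pos: [0.542, -0.1975, 0.0802]
ee_rot: [3.141, -0.0, -2.65]
force: [0.4, 0.1, 5.0]
width: 0.0237
gripper_force: 35.0
```

{"api": "move_arm", "payload": {
  "rows": "0 0 2 0 0 0 0.015; 0 0 2 0 0 0 0.015; 0 0 0 0 0 0 0.015"
}}

```text
t: 16.35
eef_pos: [0.542, -0.1975, 0.0802]
ee_rot: [3.141, -0.0, -2.72]
force: [0.6, -0.5, 4.3]
width: 0.0238
gripper_force: 35.0
```

{"api": "move_arm", "payload": {
  "rows": "0 0 2 0 0 0 0.015; 0 0 2 0 0 0 0.015; 0 0 0 0 0 0 0.015"
}}

```text
t: 16.73
eef_pos: [0.5421, -0.1977, 0.0803]
ee_rot: [-3.141, -0.0, -2.788]
force: [0.0, -2.4, 4.9]
width: 0.0239
gripper_force: 35.0
```

```bash
python3 -c "
from h import *
go(.5423,-.1975,.082,-88.7)"
```

```text
pos [ 0.5421 -0.1977  0.0803] rot [-1.7999e+02 -2.0000e-02 -1.5976e+02] q [-0.01  0.35 -0.4   0.   -0.83 -1.21] shift [-0.0002  0.0001 -0.0017] turn [ 1.000e-02 -2.000e-02 -7.106e+01] F [ 0.02 -2.44  4.93] M [-0.868 -0.011  0.052] w 0.023880736665869696 g 34.99724864959717 t 16.725
```

A one-sided contact has appeared: Fy −2.4 N and Mz +0.05, which fits the −x lug meeting a notch side. The head is probably slightly too far +y, so I'll ease it −y by 1 mm without turning.

{"api": "move_arm", "payload": {
  "rows": "0 0 0 0.0002 -0.0005 0 0.015; 0 0 0 0.0001 -0.0004 0 0.015; 0 0 0 0 0 0 0.015"
}}

```text
t: 17.1
eef_pos: [0.5421, -0.1979, 0.0802]
ee_rot: [3.141, -0.0, -2.788]
force: [-0.1, 1.8, 6.0]
width: 0.0238
gripper_force: 35.0
```

```bash
python3 -c "
from h import *
go(.5423,-.1975,.082,-88.7)"
```

```text
pos [ 0.5421 -0.1979  0.0802] rot [ 179.96   -0.   -159.72] q [-0.01  0.35 -0.4  -0.   -0.83 -1.2 ] shift [-0.0004  0.0003 -0.0018] turn [ 4.000e-02  3.000e-02 -7.102e+01] F [-0.07  1.8   5.98] M [0.557 0.206 0.049] w 0.023772797433250413 g 34.996018409729004 t 17.1
```

{"api": "move_arm", "payload": {
  "rows": "0 0 1 0 0 0 0.015; 0 0 1 0 0 0 0.015; 0 0 0 0 0 0 0.015"
}}

```text
t: 17.48
eef_pos: [0.5421, -0.1979, 0.0801]
ee_rot: [3.141, -0.0, -2.822]
force: [-0.3, 2.7, 5.2]
width: 0.0237
gripper_force: 35.0
```

```bash
python3 -c "
from h import *
go(.5423,-.1975,.082,-88.7)"
```

```text
pos [ 0.5421 -0.1979  0.0801] rot [ 179.97   -0.   -161.72] q [-0.01  0.35 -0.4  -0.   -0.83 -1.24] shift [-0.0003  0.0004 -0.0019] turn [ 3.000e-02  2.000e-02 -7.302e+01] F [-0.26  2.68  5.21] M [1.088 0.084 0.175] w 0.023732736547592455 g 35.0035697221756 t 17.475
```

{"api": "move_arm", "payload": {
  "rows": "0 0 0 0 0 -0.001 0.015; 0 0 0 0 0 -0.001 0.015; 0 0 0 0 0 -0.0005 0.015; 0 0 0 0 0 0 0.015"
}}

```text
t: 17.98
eef_pos: [0.5417, -0.1982, 0.0823]
ee_rot: [3.141, -0.001, -2.823]
force: [1.4, 3.2, -0.9]
width: 0.0235
gripper_force: 35.0
```

```bash
python3 -c "
from h import *
go(.5423,-.1975,.082,-88.7)"
```

```text
pos [ 0.5417 -0.1982  0.0823] rot [ 1.7995e+02 -5.0000e-02 -1.6175e+02] q [-0.01  0.34 -0.4  -0.   -0.83 -1.24] shift [-0.0008  0.0005  0.0003] turn [ 7.000e-02 -2.000e-02 -7.305e+01] F [ 1.41  3.21 -0.9 ] M [ 1.156 -0.022  0.006] w 0.02348395329261161 g 34.993337988853455 t 17.975
```

{"api": "move_arm", "payload": {
  "rows": "0 0 0 -0.0005 0.0008 0 0.015; 0 0 0 0 0 0 0.015; 0 0 0 0 0 0 0.015"
}}

```text
t: 18.35
eef_pos: [0.5421, -0.1976, 0.0825]
ee_rot: [3.141, -0.001, -2.823]
force: [-0.1, -0.2, -3.2]
width: 0.0238
gripper_force: 35.0
```

```bash
python3 -c "
from h import *
go(.5423,-.1975,.082,-88.7)"
```

```text
pos [ 0.5421 -0.1976  0.0825] rot [ 1.7999e+02 -4.0000e-02 -1.6174e+02] q [-0.01  0.34 -0.4   0.   -0.83 -1.24] shift [-0.0002  0.      0.0005] turn [ 3.000e-02 -3.000e-02 -7.304e+01] F [-0.13 -0.23 -3.2 ] M [0.132 0.146 0.083] w 0.02384034881263501 g 34.99144971370697 t 18.35
```

{"api": "move_arm", "payload": {
  "rows": "0 0 0 -0.0003 0.001 0 0.015; 0 0 0 0 0 0 0.015; 0 0 0 0 0 0 0.015"
}}

```text
t: 18.73
eef_pos: [0.5425, -0.1965, 0.0828]
ee_rot: [-3.142, 0.0, -2.823]
force: [-0.2, 0.1, -2.8]
width: 0.0238
gripper_force: 35.0
```

```bash
python3 -c "
from h import *
go(.5423,-.1975,.082,-88.7)"
```

```text
pos [ 0.5425 -0.1965  0.0828] rot [-1.8000e+02  1.0000e-02 -1.6172e+02] q [-0.01  0.34 -0.4   0.   -0.83 -1.24] shift [ 0.0005 -0.0009  0.0008] turn [-1.000e-02  0.000e+00 -7.302e+01] F [-0.23  0.15 -2.84] M [-0.055  0.033 -0.003] w 0.023757238772825765 g 34.991408586502075 t 18.725
```

The unloaded push shows the hub was touching the bore's −y wall, so the collar axis is nearer TCP (0.5427, −0.196). I'll re-centre, press lightly again and go on feeling.

{"api": "move_arm", "payload": {
  "rows": "0 0 0 -0.0003 0.0005 0 0.015; 0 0 0 0 0 0.0008 0.015; 0 0 0 0 0 0.0008 0.015; 0 0 0 0 0 0.0006 0.015; 0 0 0 0 0 0 0.015; 0 0 0 0 0 0 0.015"
}}

```text
t: 19.48
eef_pos: [0.5428, -0.1959, 0.0808]
ee_rot: [-3.141, 0.0, -2.823]
force: [0.2, -0.6, 2.1]
width: 0.0237
gripper_force: 35.0
```

```bash
python3 -c "
from h import *
go(.5427,-.196,.082,-88.7)"
```

```text
pos [ 0.5428 -0.1959  0.0808] rot [-1.7998e+02  2.0000e-02 -1.6172e+02] q [-0.01  0.34 -0.4   0.   -0.83 -1.24] shift [ 0.0001 -0.     -0.0012] turn [-3.000e-02  1.000e-02 -7.302e+01] F [ 0.18 -0.58  2.12] M [0.022 0.387 0.026] w 0.023673688903025642 g 34.994521737098694 t 19.475
```

Support is now one-sided (My up, z lower), so one lug is over its notch. I'll turn on in fine steps.

{"api": "move_arm", "payload": {
  "rows": "0 0 1 0 0 0.0003 0.015; 0 0 1 0 0 0 0.015; 0 0 0 0 0 0 0.015"
}}

```text
t: 19.85
eef_pos: [0.5423, -0.1958, 0.0798]
ee_rot: [3.141, -0.001, -2.858]
force: [0.5, 0.3, -2.8]
width: 0.0236
gripper_force: 35.0
```

```bash
python3 -c "
from h import *
go(.5427,-.196,.082,-88.7)"
```

```text
pos [ 0.5423 -0.1958  0.0798] rot [ 1.7998e+02 -4.0000e-02 -1.6376e+02] q [-0.01  0.35 -0.4  -0.   -0.82 -1.28] shift [-0.0004 -0.0003 -0.0022] turn [ 5.000e-02 -2.000e-02 -7.506e+01] F [ 0.47  0.3  -2.78] M [-0.014 -0.047  0.028] w 0.023600888457110968 g 34.99145328998566 t 19.85
```

Support is lost at 75° (Fz back to the head's weight), so both lugs are over the notches. Lowering without turning.

{"api": "move_arm", "payload": {
  "rows": "0 0 0 0 0 0.001 0.015; 0 0 0 0 0 0.001 0.015; 0 0 0 0 0 0.0005 0.015; 0 0 0 0 0 0 0.015"
}}

```text
t: 20.35
eef_pos: [0.5425, -0.1959, 0.0777]
ee_rot: [3.142, -0.0, -2.858]
force: [-0.8, -0.7, -3.0]
width: 0.0238
gripper_force: 35.0
```

```bash
python3 -c "
from h import *
go(.5427,-.196,.0762,-88.7)"
```

```text
pos [ 0.5425 -0.1959  0.0777] rot [ 1.8000e+02 -1.0000e-02 -1.6373e+02] q [-0.01  0.35 -0.4  -0.   -0.82 -1.28] shift [-0.0002 -0.0002  0.0015] turn [ 1.000e-02 -0.000e+00 -7.503e+01] F [-0.82 -0.72 -2.96] M [-0.001 -0.051 -0.017] w 0.023785736846744766 g 34.99121367931366 t 20.35
```

{"api": "move_arm", "payload": {
  "rows": "0 0 0 0 0 0.0007 0.015; 0 0 0 0 0 0.0005 0.015; 0 0 0 0 0 0.0003 0.015; 0 0 0 0 0 0 0.015; 0 0 0 0 0 0 0.015"
}}

```text
t: 20.98
eef_pos: [0.5426, -0.1959, 0.0764]
ee_rot: [-3.142, 0.0, -2.858]
force: [-0.5, 0.6, -0.1]
width: 0.0234
gripper_force: 35.0
```

On the floor, about 5.8 mm below the ledge. Now release and withdraw.

{"api": "move_arm", "payload": {
  "rows": "0 0 0 0 0 0.0003 0.015; 0 0 0 0 0 0 0.06; 0 0 0 0 0 0 0.06; 0 0 0 0 0 0 0.06; 0 0 0 0 0 0 0.06; 0 0 0 0 0 0 0.06; 0 0 0 0 0 0 0.06"
}}

```text
t: 21.85
eef_pos: [0.5426, -0.1959, 0.076]
ee_rot: [-3.142, 0.0, -2.858]
force: [1.3, -0.3, -0.3]
width: 0.0598
gripper_force: 0.0
```

{"api": "move_arm", "payload": {
  "rows": "0 0 0 0 0 -0.01 0.06; 0 0 0 0 0 -0.03 0.06; 0 0 0 0 0 -0.04 0.06; 0 0 0 0 0 -0.04 0.06; 0 0 0 0.05 0 0 0.06; 0 0 0 0.05 0 0 0.06; 0 0 0 0.05 0 0 0.06; 0 0 0 0 0 0 0.06"
}}

```text
t: 22.85
eef_pos: [0.3958, -0.2384, 0.1971]
ee_rot: [-3.141, 0.001, -2.859]
force: [1.3, 0.1, 0.5]
width: 0.06
gripper_force: 0.0
```

```bash
python3 -c "
from h import *
go(.5427,-.196,.0762,-88.7)
o=[]
for n,sl in(('top',np.s_[145:245,295:395]),('scene',np.s_[140:240,125:225])):
  p,d=arm.grab_frame(n);o.append(cv2.resize(p[sl],(400,400),interpolation=2))
  if n=='top': 
    for u in range(338,356,4): print([ond('top',u,v,d[v,u])[2].round(4) for v in range(178,198,4)])
cv2.imwrite('pics/c4.png',np.hstack(o))"
```

```text
pos [ 0.3958 -0.2384  0.1971] rot [-1.7998e+02  8.0000e-02 -1.6383e+02] q [-0.11  0.03 -0.49 -0.   -1.04 -1.17] shift [-0.1527 -0.0002  0.1211] turn [-6.000e-02  6.000e-02 -7.513e+01] F [1.3  0.13 0.53] M [ 0.003 -0.109 -0.019] w 0.06000931569696913 g 0.0 t 22.85
[np.float64(0.6042), np.float64(0.6071), np.float64(0.6092), np.float64(0.6123), np.float64(0.6115)]
[np.float64(0.6037), np.float64(0.6086), np.float64(0.6092), np.float64(0.61), np.float64(0.6116)]
[np.float64(0.6045), np.float64(0.6065), np.float64(0.6094), np.float64(0.6089), np.float64(0.6133)]
[np.float64(0.6037), np.float64(0.6061), np.float64(0.6081), np.float64(0.6114), np.float64(0.6118)]
[np.float64(0.6022), np.float64(0.6062), np.float64(0.6079), np.float64(0.6099), np.float64(0.6105)]
```

View pics/c4.png

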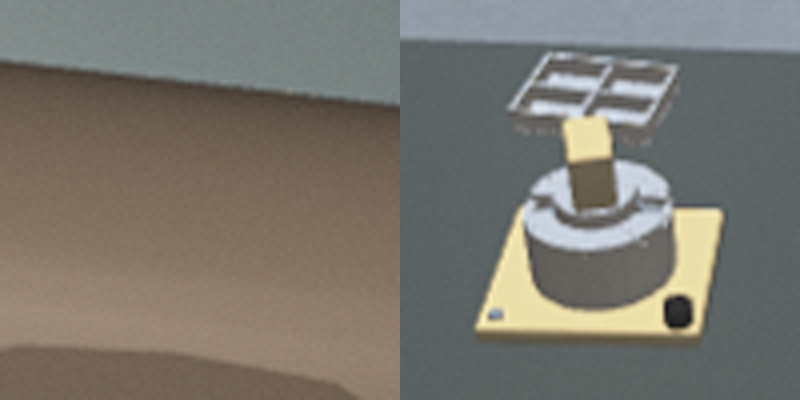

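The scene crop shows the head upright in the collar at (590,165), turned about 75° and released, with the tray in place and the gripper clear. Handing in.

```bash
python3 -c "
from station import arm
print(arm.job_done())"
```

```text
the job is handed in; nothing more can be done
None
```

The watch holder head is fitted and released: its lugs dropped into the notches at about 75° clockwise and reached the floor about 5.8 mm below the ledge; the job was handed in at about 23 s (no verdict shown).

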